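Wedging up a glued slide box

ROBOT

A 7-joint arm with a two-finger parallel gripper is mounted at the origin on a cart in front of the work surface, level with it; the furniture and walls round the work are solid. World frame = base frame: x ahead of the robot, y to its left, z up, the work surface at z = 0. Lengths are in mm, angles in rad, forces in N, time in s.
With the tool pointing down it reaches from about 350 to 900 mm from the base axis. Payload 8.1 kg.
Tool frame: the origin (TCP) lies midway between the tips of the shut fingers; the grasp point (between the pads) lies behind it (r.pinch_z is the z of the grasp point in the tool frame, in mm); z points along the fingers, y is the line along which they close (so a half turn about z gives the same grasp; the last joint's range is limited). The gripper opens to 92 mm and grips with 3 to 60 N. Pads are 19 mm wide; open, the fingers measure 130 mm over their backs; the gripper's body (75 mm by 190 mm) begins 47 mm behind the grasp point.
Start: joints at [1.118, 0.434, 0.025, 1.573, -0.012, 1.134, -0.075], TCP at [214.171, -587.173, 226.742] pointing down, gripper open.
Joint ranges: [-2.62, 2.62], [-0.44, 2.09], [-1.27, 1.32], [0.08, 2.57], [-1.32, 4.46], [0.12, 2], [-2.74, 2.74]. Speed limits (rad/s): [2.22, 2.22, 3.01, 3.01, 3.14, 3.14, 3.14].

INTERFACE

Orientations are given as a rotation vector (axis times angle).
In Python, from bench import observe, cams, r gives the robot as it stands.
- The arm moves only by the tool play_rows, never from a script. Its argument "moves" is a list of rows, each a list of 4 numbers: the shift along the tool's x, y, z in m, then the turn about the tool's z in degrees. A call has 1 to 12 rows; each row shifts and turns the commanded pose from where the row before left it, along the tool's axes as they then stand; what a row does not reach is not made up. A row lasts 1/12 s, in which the tool goes at most 41.7 mm and 7.16 degrees, less where a joint would pass 70% of its speed; a pose out of reach is approached as far as the arm can. A call with a gripper value outside its range is refused whole. "gripper" is the finger opening in m, from 0 to 0.0918, set as the call begins (left out, the last holds). The fingers move at their own pace and stop on an object; the grip force is fixed at half the most. Time passes only in rows, so rows that do not move let the fingers close. It gives the time, the measured TCP pose, the force, the opening and the grip force at its end, in the units of the state.
- observe(): the state, without advancing time (a new reading comes with each control period).
- cams.snapshot(name): name is "side" or "top" or "wrist"; returns a dict with "pixels" (384x512x3 uint8, blue, green, red), "z_map" (384x512 float32, mm along the optical axis (not along the pixel's ray), 0 where there is no reading), "K" (3x3 intrinsics, pixels), "T" (4x4, takes a point from camera to world coordinates); the wrist camera has in their place "T_tool_cam" (4x4, takes a point from camera to tool coordinates, whose origin is the TCP and whose axes are the flange's). Camera axes: x right, y up, looking along -z (the intrinsics and any distortion apply to the point x, -y, -z); pixel columns grow to the right and rows downward; lengths in mm; the calibration is good to about 2 mm. The wrist camera is an equidistant fisheye: a pixel r from the principal point sees the ray r / f radians off the axis. A picture is of the moment at which its call begins: read the wrist's pose just before it.
- r.hand_in(): hands the job in; it is judged then, once.
Trained networks look in a picture, given as the dict that the camera call returned (one of the last four; its "shot" number tells which), for a name from the list of things; names that differ only in an ending like _2 or _b are one class to them, and where a whole thing is asked for, a point or a joint stands for the part that bears it (a point fixed in the world has none). Each returns a list of dicts, best first, with "score" (0 to 1); they miss things now and then, are a little off and sometimes report something else, mostly with a low value. They report only what shows in the picture. A call takes as long as a camera call.
- cams.look_for(picture, thing): "uv" ([column, row] in pixels, amid what is visible of it).
- cams.landmark_of(picture, thing): "uv" ([column, row] in pixels: a listed point, or the origin of a listed thing).
The state is a dict: "t": time; "joint_pos": joint angles; "qd": joint speeds; "joint_torque": joint torques, N m; "eef_pos": TCP position; "eef_rot": TCP orientation; "force": force on the tool from outside, world axes, zero at the start; "torque": the same for the moment, N m; "width": opening from 0.0 (shut) to 1.0 (fully open); "finger_force": force on a finger pad.
Only numpy, scipy, OpenCV 4.12 (cv2) and the standard library are available. Lean on these libraries where they do the work, as an engineer would, in place of code of your own. Each camera call takes 0.05 s, during which the arm holds its last target. There are 200 camera calls.

TASK

The front of the wooden slide box has just been re-glued and the box lies loose in the gluing cramp. Start the wedge by hand, thin end first and its straight side along the fixed block, far enough that it bites between block and sliding caul; then let go, take the mallet and drive the wedge home with separate light taps on its thick end until another tap no longer moves it forward and the caul holds the box tight against the fence. Then stand the mallet back on its head on the bare worktop, and leave the things lying about undisturbed.

Things in the scene. Friction and masses are not known exactly. Their poses are not given: they have to be found in the camera images.
- cramp: Gluing cramp: plywood board fixed to the worktop, with wooden blocks on it. Origin under the board's middle; x across it toward the fence, y along the wedge lane in the driving direction, z up. In mm: board x -102..110, y -125..125, top z 16. Fixed block x -101..-73, y -30..70, up to z 50. A low cleat at the caul's far end, x -72..-32, y 97..111, up to z 40
- lane_mouth (a point): Corner where the wedge lane begins: on the board at the fixed block's inner face, cramp (-73, -30, 16) mm. The lane lies between this face (parallel to cramp y) and the caul's tapered back, open at the top and toward -y, where only bare board lies. With the caul fully back it is 20 mm wide here and narrows by 1 in 6 toward +y
- caul: Sliding wooden jaw, 140 mm long (cramp y -45..95), up to cramp z 56, with a back tapered 1 in 6 and two cork pads toward the box. It slides along cramp x with about 4 N of friction and no spring. Its origin is at cramp (0, 0, 16) mm when fully back and moves toward +x as it closes. Fully back, the pads' face is at cramp x -29, the back at x -53 beside the lane mouth
- slide_box: Wooden box with closed lid and brass catch, 100 (x) x 156 (y) x 55 mm, 0.38 kg, loose on the board between caul and fence. Origin under it; front (toward the caul) at x -51, back at x +49. The fence behind it is fixed but set some mm differently each time, so how far the wedge goes before it stops must be felt; from first bite it is some 20 to 70 mm
- wedge: Wooden wedge lying flat, 170 mm long, 34 high, 0.11 kg. Origin: underside, mid-length, midway across the tail. y points from tail (thick, flat face, y -85) to thin end (y +85). The 40 mm at the tail have parallel sides, x -16.85 and 16.85, to hold it by. Side -x is straight; side +x tapers 1 in 6 to 12 mm thickness, its last 10 mm bevelled to 6. In the lane its axes lie as the cramp's
- wedge_tip (a point): middle of the wedge's thin end face, 17 mm above its underside, 6 mm from its straight side
- wedge_tail (a point): middle of the wedge's thick end face, 17 mm above its underside: the mallet strikes here. The wedge is waxed, slides evenly and stays where it is driven. Light taps are plenty: about 0.06 m/s, 10 to 20 N felt at the wrist; faster blows (0.15 m/s) hit far harder than the wrist shows and may bruise it or crack the box
- mallet: Small wooden mallet standing on its head, handle up, 0.18 to 0.29 kg; origin under the middle of the head, z up the handle. Head 80 mm (x, between its two striking faces, either will do) x 46 (y) x 44 high. Handle 22 mm (x) x 28 (y), from the head up to z 130 mm
- petri_dish: clear dish of grains, 60 mm wide, 13 mm high, a bystander; origin under its middle
- loupe: folded loupe, 36 x 26 x 16 mm, a bystander; origin under its middle
- screwdriver: small screwdriver, 138 mm long, 17 mm thick, a bystander; origin under its middle

How it is judged:
By the outcome, as a careful person would: the job done as asked, in the order asked, and still so for the second after the job is handed in, with the robot touching nothing.
It also fails if it takes over 72 s, if anything falls off the work surface, if the arm or the gripper's body presses on something with over 40 N, if the wrist force passes 120 N, or if a joint passes its speed limit or range.

## Working session

There is one attempt and no reset: what is moved stays moved. The work goes in short steps, Python scripts to look and compute and a tool call to move; the robot and the scene stay as the last step left them, time stands still between calls to the robot, and variables do not carry over. Pictures are saved under pics/ and viewed, at most 10 in all, crops included, and the job is handed in when it is done.

Besides the shell and the picture viewer there is one more tool, called in YAML: its name, and indented under it one key for each argument. play_rows: Moves the arm, as the interface text tells. Its arguments: {"type":"object","properties":{"moves":{"type":"array","items":{"type":"array","items":{"type":"number"}}},"gripper":{"type":"number"}},"required":["moves"]}

```bash
mkdir -p pics; ls; cat > h.py <<'E'
import numpy as np, cv2
from bench import observe, cams, r
from scipy.spatial.transform import Rotation as R
def ray_pt(p,uv,z=None):
    K,T=np.array(p["K"]),np.array(p["T"]); u,v=uv
    d=np.array([(u-K[0,2])/K[0,0],-(v-K[1,2])/K[1,1],-1.0])
    o=T[:3,3]; w=T[:3,:3]@d
    return o,w
def at_z(p,uv,z):
    o,w=ray_pt(p,uv); return o+w*(z-o[2])/w[2]
def depth_pt(p,uv):
    o,w=ray_pt(p,uv); u,v=int(round(uv[0])),int(round(uv[1]))
    return o+w*np.median(p["z_map"][v-1:v+2,u-1:u+2])
def tri(p1,a,p2,b):
    o1,w1=ray_pt(p1,a);o2,w2=ray_pt(p2,b)
    s=np.linalg.lstsq(np.c_[w1,-w2],o2-o1,rcond=None)[0]
    x,y=o1+w1*s[0],o2+w2*s[1]
    return (x+y)/2,np.linalg.norm(x-y)
def cloud(p):
    K,T=np.array(p["K"]),np.array(p["T"]); z=p["z_map"]
    v,u=np.mgrid[:z.shape[0],:z.shape[1]]
    c=np.stack([(u-K[0,2])/K[0,0]*z,-(v-K[1,2])/K[1,1]*z,-z],-1)
    P=c@T[:3,:3].T+T[:3,3]; P[z==0]=np.nan
    return P
E
python3 - <<'E'
from h import *
np.set_printoptions(precision=1,suppress=True)
s=observe(); print(s["t"],s["eef_pos"],s["eef_rot"],r.pinch_z)
P={n:cams.snapshot(n) for n in("side","top")}
for n,p in P.items():
    cv2.imwrite(f"pics/{n}0.png",p["pixels"]); print(n,p["K"],p["T"],p.get("shot"),[k for k in p])
for t in["cramp","lane_mouth","caul","slide_box","wedge","wedge_tip","wedge_tail","mallet","petri_dish","loupe","screwdriver"]:
    u={}
    for n,p in P.items():
        l=cams.landmark_of(p,t)[:1]
        if l: u[n]=l[0]; print(t,n,np.array(l[0]["uv"]),round(l[0]["score"],2),depth_pt(p,l[0]["uv"]))
    if len(u)==2: print("   tri",*tri(P["side"],u["side"]["uv"],P["top"],u["top"]["uv"]))
w=cams.snapshot("wrist"); cv2.imwrite("pics/wrist0.png",w["pixels"]); print(w["T_tool_cam"],w["K"])
E
```

```text
pics
0.0 [ 214.  -586.7  225.9] [-3.1 -0.5  0. ] -18.8
side [[493.9   0.  260.9]
 [  0.  493.9 192.3]
 [  0.    0.    1. ]] [[  -0.9    0.2   -0.4  -21.4]
 [  -0.4   -0.4    0.8 1163.9]
 [  -0.     0.9    0.5  674.1]
 [   0.     0.     0.     1. ]] 1 ['pixels', 'z_map', 'K', 'T', 'shot']
top [[350.7   0.  254.6]
 [  0.  350.7 193.5]
 [  0.    0.    1. ]] [[  0.    1.   -0.2 263. ]
 [ -1.    0.   -0.   74.6]
 [ -0.    0.2   1.  965.4]
 [  0.    0.    0.    1. ]] 2 ['pixels', 'z_map', 'K', 'T', 'shot']
cramp side [280.2 186.1] 0.75 [441.5  49.8  41.2]
lane_mouth side [302.1 177. ] 0.96 [399.4  -9.8  49.3]
lane_mouth top [315.8 221.7] 0.79 [408.1 -76.9  48.9]
   tri [419.4 -81.7  11.3] 10.960717570902313
caul side [276.2 177.4] 0.73 [449.8  57.9  70.3]
caul top [296.2 197.8] 0.66 [465.4 -22.   71.7]
   tri [480.5 -25.8  24.5] 9.151962629311324
slide_box side [267.7 183.2] 0.68 [468.3  73.9  56.7]
slide_box top [125.9 179.4] 0.74 [514.1 454.5   7.3]
   tri [401.5 348.8 223.7] 111.4517326765816
wedge side [309.2 152.9] 0.85 [ 470.2 -273.     3.4]
wedge top [386.2 197.2] 0.79 [ 485.5 -270.
[... 368 characters left out ...]
   46.1]
   tri [492.6 277.3  -8. ] 0.2835509270790332
petri_dish side [201.5 229.5] 0.69 [557.2 284.4  10.8]
petri_dish top [195.9 162.9] 0.62 [572.4 260.5   3. ]
   tri [573.8 261.7  -6.1] 3.0559438725428167
loupe side [186.  254.6] 0.49 [542.  382.5   3.5]
loupe top [152.5 170.6] 0.65 [539.5 377.9  19.4]
   tri [543.2 382.5   3.5] 2.0500091155679376
screwdriver side [179.8 278.4] 0.54 [508.1 462.4   2.3]
screwdriver top [128.4 179.2] 0.75 [516.9 450.3  -0. ]
   tri [517.3 452.4  -7.2] 3.0133174282745796
[[  -0.     1.     0.3   82.1]
 [   1.     0.    -0.    -0.7]
 [  -0.     0.3   -1.  -157.6]
 [   0.     0.     0.     1. ]] [[297.3   0.  257.9]
 [  0.  297.3 191.5]
 [  0.    0.    1. ]]
```

```bash
python3 - <<'E'
import cv2
for n in("top","side"):
    i=cv2.imread(f"pics/{n}0.png"); cv2.imwrite(f"pics/{n}0b.png",cv2.resize(i,(800,600),interpolation=cv2.INTER_CUBIC))
E
```

```text
(no output)
```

View pics/top0b.png

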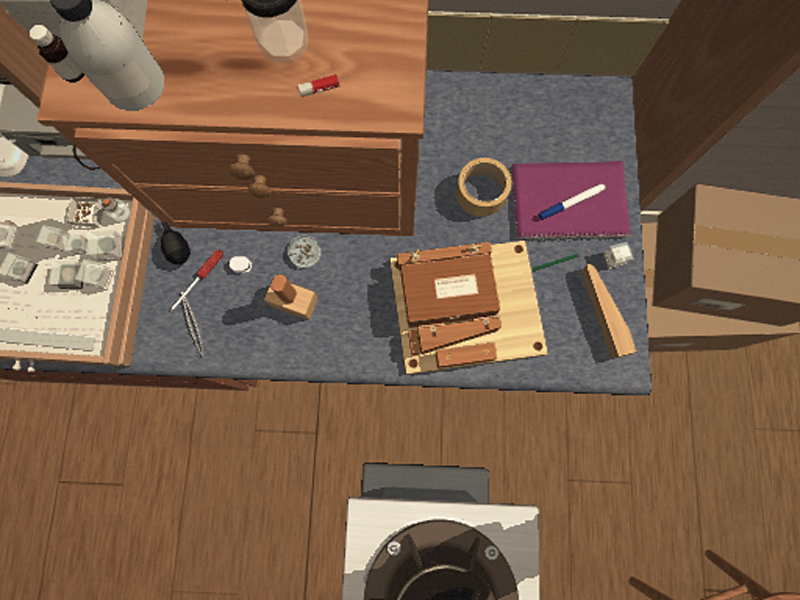

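View pics/side0b.png

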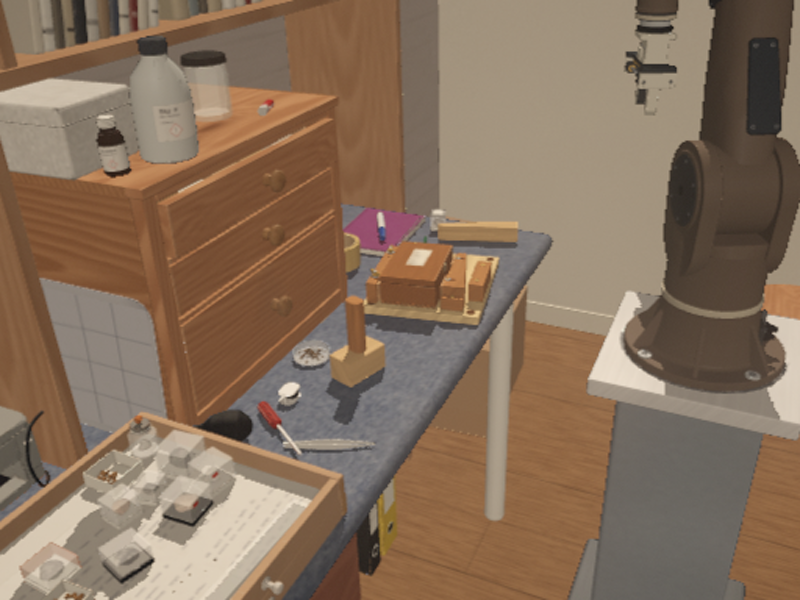

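Top view: wedge at right, around (610,310) with its tail down; mallet at (290,297); cramp at (470,305) with the fixed block at the bottom and the lane mouth near (496,348), so the driving direction points left (+y world). The side view agrees. Next I fit the shapes from the depth clouds.

```bash
cat >> h.py <<'E'
def rect(P,box,zr,name):
    x0,x1,y0,y1=box
    m=(P[...,0]>x0)&(P[...,0]<x1)&(P[...,1]>y0)&(P[...,1]<y1)&(P[...,2]>zr[0])&(P[...,2]<zr[1])
    n,l,st,_=cv2.connectedComponentsWithStats(m.astype(np.uint8),connectivity=4)
    for k in range(1,n):
        if st[k,4]<25: continue
        q=P[l==k]; c,s,a=cv2.minAreaRect(q[:,:2].astype(np.float32))
        print(name,"n",len(q),"c",np.round(c,1),"size",np.round(s,1),"ang",round(a,1),"z",np.round(np.percentile(q[:,2],[5,50,95]),1))
E
python3 - <<'E'
from h import *
s=observe(); print(s["eef_rot"], R.from_rotvec(s["eef_rot"]).as_matrix().round(3))
for n in("top","side"):
    P=cloud(cams.snapshot(n)); print(n)
    rect(P,(380,600,-370,-180),(24,45),"wedge")
    rect(P,(380,480,-130,160),(42,54),"fixed/z50")
    rect(P,(380,560,-130,160),(54,60),"caul z56")
    rect(P,(380,680,-130,160),(64,80),"box z71")
    rect(P,(360,680,-200,160),(10,20),"board")
    rect(P,(400,560,200,340),(36,52),"mallet head")
    rect(P,(400,560,200,340),(120,140),"handle top")
    rect(P,(560,900,100,400),(100,400),"cabinet")
E
```

```text
[3.09365788e+00 5.46506992e-01 4.05712889e-05] [[ 0.939  0.343  0.   ]
 [ 0.343 -0.939 -0.   ]
 [ 0.     0.    -1.   ]]
top
wedge n 146 c [ 587.5 -303.7] size [32.1 35.2] ang 12.2 z [26.6 36.4 39.3]
wedge n 649 c [ 488.  -282.4] size [168.8  35.2] ang 17.5 z [27.2 33.2 36. ]
fixed/z50 n 373 c [394.1 -30.5] size [28.  99.8] ang 9.7 z [46.6 49.3 52. ]
caul z56 n 37 c [553.7  78.8] size [13.9 24.1] ang 13.4 z [54.4 55.7 58.1]
caul z56 n 33 c [557.7  39.5] size [ 7.5 46.5] ang 9.3 z [54.9 56.4 58.7]
caul z56 n 459 c [432.5 -18. ] size [ 41.2 141.1] ang 13.8 z [54.2 55.8 58.2]
box z71 n 70 c [618.1 113.3] size [91.9  3.1] ang 89.8 z [65.2 72.5 78.8]
box z71 n 2160 c [503.1   1. ] size [102.1 155.1] ang 10.1 z [67.7 70.4 73. ]
board n 347 c [ 650.  -161.3] size [62.7 77.2] ang 2.5 z [10.2 11.6 14.2]
board n 39 c [617.6 112.3] size [92.3  2.7] ang 89.3 z [10.2 14.1 19. ]
board n 2071 c [492.5 -66.3] size [211.8 186.7] ang 10.4 z [12.7 15.5 18.3]
board n 589 c [469.1  60.8] size [210.6  56.3] ang 10.2 z [12.4 15.6 18.7]
mallet head n 322 c [484.3 277.2] size [80.4 46.4] ang 72.2 z [39.7 43.1
[... 762 characters left out ...]
2 z [54.4 56.1 59.2]
box z71 n 899 c [502.6   2.6] size [101.  161.6] ang 9.5 z [67.  70.3 72.7]
box z71 n 91 c [617.9 112.8] size [92.1  6.2] ang 90.0 z [65.3 71.7 78.4]
board n 119 c [ 647.1 -158. ] size [82. 64.] ang 87.7 z [10.4 12.1 15.3]
board n 716 c [486.5 -33.1] size [212.9 259. ] ang 10.2 z [11.3 15.5 18.8]
board n 26 c [665.1 -50.1] size [37.8  8.3] ang 75.7 z [11.7 15.1 19.2]
board n 60 c [617.9 113.3] size [ 6.7 91.1] ang 0.0 z [10.4 15.2 19.2]
mallet head n 332 c [482.  279.8] size [81.1 46.4] ang 69.9 z [37.5 42.8 47.4]
handle top n 86 c [483.1 279.5] size [20.5 31.8] ang 74.1 z [121.8 128.4 130.9]
cabinet n 9762 c [675.3 248.5] size [183.6 319.8] ang 8.4 z [116.5 280.9 373.8]
```

```bash
cat >> h.py <<'E'
WPOLY=np.array([[-16.85,-85],[16.85,-85],[16.85,-45],[-4.85,75],[-7.85,85],[-10.85,85],[-16.85,85]])
WPOLY=np.array([[-16.85,-85],[16.85,-85],[16.85,-45],[-4.85,75],[-10.85,85],[-16.85,85]])
def proj(p,X):
    T=np.linalg.inv(np.array(p["T"])); c=X@T[:3,:3].T+T[:3,3]; K=np.array(p["K"])
    return np.c_[K[0,0]*c[:,0]/-c[:,2]+K[0,2], K[1,1]*-c[:,1]/-c[:,2]+K[1,2]]
def fit_wedge(p,g,zlo=20,zhi=34,base=0,win=150):
    from scipy.optimize import minimize
    P=cloud(p); H,W=P.shape[:2]
    d=np.hypot(P[...,0]-g[0],P[...,1]-g[1])
    m=((P[...,2]>base+zlo)&(P[...,2]<base+zhi+8)&(d<win)).astype(np.uint8)
    n,l,st,_=cv2.connectedComponentsWithStats(m,connectivity=4)
    k=1+np.argmax(st[1:,4]); m=(l==k).astype(np.float32)
    x,y,w,h=st[k,:4]; x-=6;y-=6;w+=12;h+=12; S=8
    M=cv2.resize(m[y:y+h,x:x+w],None,fx=S,fy=S,interpolation=cv2.INTER_NEAREST)
    def cost(q):
        a=q[2]; Rm=np.array([[np.cos(a),-np.sin(a)],[np.sin(a),np.cos(a)]])
        xy=WPOLY@Rm.T+q[:2]; im=np.zeros(M.shape,np.uint8)
        pts=[proj(p,np.c_[xy,np.full(len(xy),base+z)]) for z in(zlo,zhi)]
        hull=cv2.convexHull(np.vstack(pts).astype(np.float32))[:,0]
        cv2.fillPoly(im,[np.round((hull-[x,y]+.5)*S).astype(np.int32)],1)
        return np.abs(im-M).sum()/S**2
    b=None
    for dx in(-4,4):
        s0=np.array([g[0],g[1],g[2]]); sim=np.array([s0,s0+[dx,0,0],s0+[0,dx,0],s0+[0,0,.05]])
        o=minimize(cost,s0,method="Nelder-Mead",options=dict(initial_simplex=sim,xatol=.05,fatol=.1))
        if b is None or o.fun<b.fun:b=o
    return b.x,b.fun,m.sum()
E
python3 - <<'E'
from h import *
for n in("top","side"):
    p=cams.snapshot(n)
    for f in(0,180):
        q,c,a=fit_wedge(p,(488,-280,np.radians(17.5-90+f))); print(n,f,q[:2].round(1),np.degrees(q[2]).round(2),c.round(1),a)
E
```

```text
top 0 [ 488.8 -282.9] -73.54 41.5 683.0
top 180 [ 480.2 -277.3] 110.47 286.8 683.0
side 0 [ 489.5 -281.6] -74.36 120.4 426.0
side 180 [ 487.4 -275.4] 104.14 145.5 426.0
```

play_rows:
  moves:
    - [0.025,-0.0163,0.0]
    - [0.025,-0.0163,0.0]
    - [0.025,-0.0163,0.0]
    - [0.025,-0.0163,0.005]
    - [0.025,-0.0163,0.01]
    - [0.025,-0.0163,0.01]
    - [0.025,-0.0163,0.01]
    - [0.025,-0.0163,0.01]
    - [0.025,-0.0163,0.01]
    - [0.025,-0.0163,0.01]
    - [0.025,-0.0163,0.01]
    - [0.025,-0.0163,0.002]
  gripper: 0.07

```text
invalid input at $.moves[0]: expected 4 numbers
```

play_rows:
  moves:
    - [0.025,-0.0163,0.0,0]
    - [0.025,-0.0163,0.0,0]
    - [0.025,-0.0163,0.0,0]
    - [0.025,-0.0163,0.005,0]
    - [0.025,-0.0163,0.01,0]
    - [0.025,-0.0163,0.01,0]
    - [0.025,-0.0163,0.01,0]
    - [0.025,-0.0163,0.01,0]
    - [0.025,-0.0163,0.01,0]
    - [0.025,-0.0163,0.01,0]
    - [0.025,-0.0163,0.01,0]
    - [0.025,-0.0163,0.002,3.7]
  gripper: 0.07

```text
t: 2.45
eef_pos: [428.9, -299.1, 148.4]
eef_rot: [-3.109, -0.447, 0.002]
force: [-0.3, 0.4, 0.3]
width: 0.765
finger_force: 0.0
```

```bash
cat >> h.py <<'E'
def tcp():
    a=[];b=[]
    s=observe(); p=np.array(s["eef_pos"]); M=R.from_rotvec(s["eef_rot"]).as_matrix()
    return p,M,s
def wcloud(w,p,M):
    K=np.array(w["K"]);z=w["z_map"];v,u=np.mgrid[:z.shape[0],:z.shape[1]]
    a,b=u-K[0,2],v-K[1,2]; rr=np.hypot(a,b); th=rr/K[0,0]; k=np.where(rr>0,np.tan(th)/np.maximum(rr,1e-9),1/K[0,0])
    c=np.stack([a*k*z,-b*k*z,-z],-1); c[(z==0)|(th>1.3)]=np.nan
    T=np.array(w["T_tool_cam"]); return (c@T[:3,:3].T+T[:3,3])@M.T+p
E
python3 - <<'E'
from h import *
p,M,s=tcp(); print(s["t"],p.round(1),np.degrees(np.arctan2(M[1,0],M[0,0])),s["width"])
w=cams.snapshot("wrist"); P=wcloud(w,p,M); cv2.imwrite("pics/w1.png",w["pixels"])
rect(P,(380,600,-370,-180),(24,45),"wedge")
m=(abs(P[...,0]-488)<130)&(abs(P[...,1]+282)<80)&(P[...,2]>24)&(P[...,2]<45)
q=P[m]; wy=np.array([np.cos(np.radians(16.4)),np.sin(np.radians(16.4))]); wx=np.array([wy[1],-wy[0]])
l=np.c_[(q[:,:2]-[488.8,-282.7])@wx,(q[:,:2]-[488.8,-282.7])@wy]
for a in range(-100,100,10):
    i=(l[:,1]>=a)&(l[:,1]<a+10)
    if i.sum()>5: print(a,l[i,0].min().round(1),l[i,0].max().round(1),i.sum())
print(l[:,1].min(),l[:,1].max())
E
```

```text
2.45 [ 428.9 -299.1  148.4] 16.377238167606635 0.7653218212025796
wedge n 1163 c [ 588.4 -304.2] size [32.5 33.7] ang 17.2 z [29.  36.8 38.2]
wedge n 4727 c [ 488.6 -281.8] size [170.3  33.7] ang 16.8 z [32.4 33.7 34.8]
-90 -16.8 15.8 130
-80 -16.7 15.6 321
-70 -17.4 15.4 338
-60 -17.3 16.2 360
-50 -17.1 16.1 378
-40 -17.0 15.0 344
-30 -16.8 13.0 351
-20 -16.7 11.1 326
-10 -16.6 9.1 295
0 -17.4 8.2 300
10 -17.4 6.3 285
20 -17.2 4.5 263
30 -18.0 2.7 246
40 -18.1 0.9 228
50 -17.1 -0.9 192
60 -18.0 -2.7 173
70 -18.0 65.3 481
80 -17.1 65.5 431
90 31.8 65.6 385
-85.14087034196629 106.69081285895483
```

play_rows:
  moves:
    - [0,0,0.035,0]
    - [0,0,0.035,0]
    - [0,0,0.03,0]
    - [0,0,0.02,0]
    - [0,0,0.015,0]
    - [0,0,0.0074,0]
  gripper: 0.07

```text
t: 3.0
eef_pos: [428.1, -300.2, 5.5]
eef_rot: [-3.108, -0.446, 0.003]
force: [-1.1, -0.1, -0.2]
width: 0.761
finger_force: 0.0
```

play_rows:
  moves:
    - [0,0,0,0]
    - [0,0,0,0]
    - [0,0,0,0]
    - [0,0,0,0]
    - [0,0,0,0]
    - [0,0,0,0]
  gripper: 0.02

```text
t: 3.5
eef_pos: [429.4, -300.9, 8.1]
eef_rot: [3.109, 0.446, 0.002]
force: [0.3, 0.5, 0.3]
width: 0.377
finger_force: 0.0
```

play_rows:
  moves:
    - [0,0,0,0]
    - [0,0,0,0]
    - [0,0,0,0]
  gripper: 0.02

```text
t: 3.75
eef_pos: [429.3, -300.9, 8.0]
eef_rot: [3.109, 0.446, 0.001]
force: [-0.9, 0.8, 6.1]
width: 0.362
finger_force: 29.9
```

play_rows:
  moves:
    - [0,0,-0.015,0]
    - [0,0,-0.03,0]
    - [0,0,-0.03,0]
    - [0,0,-0.015,0]
  gripper: 0.02

```text
t: 4.08
eef_pos: [429.9, -301.1, 100.3]
eef_rot: [3.108, 0.446, 0.004]
force: [0.3, -1.4, -2.5]
width: 0.363
finger_force: 29.9
```

play_rows:
  moves:
    - [0,0,0,-6.98]
    - [0,0,0,-6.98]
    - [0,0,0,-6.98]
    - [0,0,0,-6.98]
    - [0,0,0,-6.98]
    - [0,0,0,-6.98]
    - [0,0,0,-6.98]
    - [0,0,0,-6.98]
    - [0,0,0,-6.98]
    - [0,0,0,-6.98]
    - [0,0,0,-6.98]
    - [0,0,0,-6.98]

```text
t: 5.08
eef_pos: [428.8, -300.6, 97.3]
eef_rot: [-2.01, -2.414, 0.0]
force: [0.0, -0.1, -1.2]
width: 0.364
finger_force: 29.9
```

```bash
cat >> h.py <<'E'
CO=np.array([483.3,-35.]);CA=np.radians(10.1)
def tocr(q,O=CO,a=CA):
    d=np.asarray(q)[...,:2]-O; return np.stack([d[...,0]*np.cos(a)+d[...,1]*np.sin(a),-d[...,0]*np.sin(a)+d[...,1]*np.cos(a)],-1)
def crw(c,O=CO,a=CA): return np.array([O[0]+c[0]*np.cos(a)-c[1]*np.sin(a),O[1]+c[0]*np.sin(a)+c[1]*np.cos(a)])
E
python3 - <<'E'
from h import *
p,M,s=tcp(); print(s["t"],p.round(1),np.degrees(np.arctan2(M[1,0],M[0,0])),s["width"],s["finger_force"])
w=cams.snapshot("wrist"); P=wcloud(w,p,M); cv2.imwrite("pics/w2.png",w["pixels"])
rect(P,(380,480,-130,160),(45,53),"fixed/z50")
rect(P,(380,560,-130,160),(54,60),"caul z56")
rect(P,(380,680,-130,160),(66,80),"box z71")
rect(P,(360,680,-200,160),(10,20),"board")
print("tcp in cramp",tocr(p))
def tail(P,n,z):
    m=(abs(P[...,2]-z)<14)&(P[...,1]>-330)&(P[...,1]<-120)&(P[...,0]>380)&(P[...,0]<450)
    q=tocr(P[m]); 
    if len(q)<20: print(n,"none"); return
    for a in range(-300,-100,20):
        i=(q[:,1]>a)&(q[:,1]<a+20)
        if i.sum()>5: print(n,a,q[i,0].min().round(1),q[i,0].max().round(1),np.median(P[m][i,2]).round(1))
    print(q[:,1].max())
tail(P,"wrist",125)
E
```

```text
5.0833 [ 428.8 -300.6   97.3] 100.44046904251117 0.3644696735793874 29.93571639060974
board n 12106 c [ 503.2 -120.1] size [211.2  75.4] ang 10.4 z [14.2 15.7 17. ]
board n 2308 c [ 649.2 -161.5] size [61.3 78.8] ang 2.8 z [10.3 11.3 13.1]
tcp in cramp [-100.28828127 -251.95374844]
wrist -280 -116.2 -82.6 122.9
wrist -260 -133.4 -76.6 123.0
wrist -240 -132.0 -76.5 123.0
wrist -220 -116.9 -86.2 122.9
wrist -200 -117.2 -89.5 122.9
wrist -180 -117.6 -93.1 122.8
wrist -160 -117.7 -96.8 122.8
wrist -140 -117.9 -100.4 122.8
-122.22960687530235
```

View pics/w2.png

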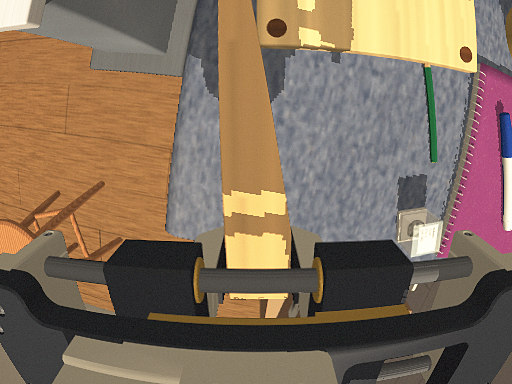

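play_rows:
  moves:
    - [0.01,0.01,0,0]
    - [0.015,0.015,0,0]
    - [0.015,0.015,0,0]
    - [0.007,0.006,0,0.25]
    - [0,0,0,0]

```text
t: 5.55
eef_pos: [467.3, -243.9, 97.5]
eef_rot: [2.021, 2.405, 0.002]
force: [-0.5, -0.1, -1.2]
width: 0.364
finger_force: 29.9
```

```bash
cat > lane.py <<'E'
from h import *
import sys
p,M,s=tcp(); print(s["t"],p.round(1),np.degrees(np.arctan2(M[1,0],M[0,0])).round(2),s["width"],s["finger_force"],s["force"])
w=cams.snapshot("wrist"); P=wcloud(w,p,M); cv2.imwrite(f"pics/{sys.argv[1]}.png",w["pixels"])
print("tcp in cramp",tocr(p))
def prof(n,xr,yr,zr,st=20,zsub=0):
    c=tocr(P); m=(P[...,2]>zr[0])&(P[...,2]<zr[1])&(c[...,0]>xr[0])&(c[...,0]<xr[1])&(c[...,1]>yr[0])&(c[...,1]<yr[1])
    q=c[m]; z=P[m][:,2]
    for a in range(yr[0],yr[1],st):
        i=(q[:,1]>=a)&(q[:,1]<a+st)
        if i.sum()>8: print(n,a,"x",*np.percentile(q[i,0],[.5,99.5]).round(1),"y",*np.percentile(q[i,1],[1,99]).round(1),"z",np.median(z[i]).round(1),i.sum())
uz=p[2]-8.3
prof("wedge",(-85,-30),(-240,-25),(uz+26,uz+42))
prof("block",(-115,-68),(-60,80),(46,53))
prof("caul",(-62,-20),(-60,100),(54,60))
rect(P,(360,680,-200,160),(10,20),"board")
E
python3 lane.py w3
```

```text
5.55 [ 467.3 -243.9   97.5] 99.93 0.3636846823729557 29.937147796154022 [-0.54698328 -0.08965845 -1.24659062]
tcp in cramp [ -52.35133696 -202.88755129]
wedge -240 x -67.9 -34.9 y -225.9 -220.4 z 123.1 314
wedge -220 x -68.4 -34.6 y -204.0 -200.0 z 123.1 393
wedge -200 x -81.4 -30.5 y -199.8 -180.3 z 123.1 2893
wedge -180 x -68.2 -36.9 y -179.8 -160.2 z 123.1 2533
wedge -160 x -68.3 -40.5 y -159.8 -140.1 z 123.1 2548
wedge -140 x -68.6 -43.7 y -139.7 -120.3 z 123.1 2396
wedge -120 x -68.7 -46.8 y -119.9 -100.2 z 123.0 2124
wedge -100 x -68.7 -50.6 y -99.8 -80.2 z 123.0 1696
wedge -80 x -68.8 -53.6 y -79.9 -73.4 z 123.0 442
board n 2416 c [ 406.4 -128.8] size [19.5 91.3] ang 10.0 z [14.3 15.6 17. ]
board n 16284 c [ 524.5 -108.8] size [166.4  88.8] ang 9.9 z [14.4 15.7 17. ]
board n 389 c [670.6 -59.7] size [18.4 72.5] ang 0.3 z [10.6 15.3 19.7]
board n 3076 c [ 649.5 -161.3] size [62.8 78.8] ang 2.5 z [10.3 11.3 12.7]
```

play_rows:
  moves:
    - [0,-0.0026,0.012,0]
    - [0,0,0.02,0]
    - [0,0,0.02,0]
    - [0,0,0.012,0]
    - [0,0,0.006,0]
    - [0,0,0.0015,0]
    - [0,0,0,0]
    - [0,0,0,0]

```text
t: 6.27
eef_pos: [463.7, -247.4, 26.5]
eef_rot: [2.023, 2.402, -0.0]
force: [0.9, 0.0, -0.8]
width: 0.367
finger_force: 29.9
```

```bash
cat > chk.py <<'E'
from h import *
np.set_printoptions(precision=1,suppress=True)
p,M,s=tcp(); print(s["t"],p,tocr(p),np.degrees(np.arctan2(M[1,0],M[0,0])).round(2),np.array(s["force"]))
import sys
for n in("top","side"):
    q=cams.snapshot(n);P=cloud(q);c=tocr(P);print(n)
    def ed(nm,xr,yr,zr,step):
        m=(P[...,2]>zr[0])&(P[...,2]<zr[1])&(c[...,0]>xr[0])&(c[...,0]<xr[1])&(c[...,1]>yr[0])&(c[...,1]<yr[1])
        for a in range(yr[0],yr[1],step):
            i=m&(c[...,1]>=a)&(c[...,1]<a+step)
            if i.sum()>6: print(nm,a,"x",np.percentile(c[i][:,0],[2,98]),"y",np.percentile(c[i][:,1],[1,99]),"z",np.median(P[i][:,2]),i.sum())
    ed("block",(-120,-70),(-60,80),(44,54),140)
    ed("wedge",(-72,-35),(-125,-47),(40,54),26)
    ed("caul",(-66,-10),(-60,100),(53.5,61),32)
    rect(P,(380,680,-130,160),(64,80),"box z71")
E
python3 chk.py
```

```text
6.2667 [ 463.7 -247.4   26.5] [ -56.5 -205.7] 99.8 [ 0.9  0.  -0.8]
top
block -60 x [-101.1  -73.8] y [-28.6  69.3] z 49.29518359890915 406
wedge -125 x [-71.6 -52.7] y [-124.7  -99.4] z 51.98355298196225 70
wedge -99 x [-70.8 -57. ] y [-97.7 -73.7] z 51.61046730404337 50
wedge -73 x [-71.4 -61.3] y [-72.7 -59.8] z 50.51414302405453 19
caul -60 x [-51.4 -23.6] y [-44.6 -28.2] z 55.00761230520084 48
caul -28 x [-55.8 -23.5] y [-27.7   3. ] z 55.609755675697215 105
caul 4 x [-61.4 -23.8] y [ 4.3 35.6] z 55.66881385034765 116
caul 36 x [-64.9 -23.7] y [36.3 67.7] z 55.71719763737167 135
caul 68 x [-64.6 -23.2] y [68.6 94.8] z 56.094441356945936 125
box z71 n 78 c [618.  113.7] size [92.7  3.2] ang 89.5 z [65.5 72.1 79.1]
box z71 n 2165 c [502.9   0.9] size [101.8 155. ] ang 9.9 z [67.7 70.5 73.1]
side
block -60 x [-101.5  -74.2] y [-26.7  73.7] z 49.4432829424004 177
wedge -125 x [-70.4 -53.2] y [-123.  -100.7] z 52.16187972601574 20
wedge -99 x [-71.6 -57.2] y [-97.6 -73.9] z 51.93405739767957 18
wedge -73 x [-71.2 -62.1] y [-70.4 -55.7] z 48.60820543867766 16
caul -60 x [-50.2 -23.1] y [-46.3 -28.6] z 55.77585651170352 19
caul -28 x [-56.2 -23.1] y [-25.1   3.7] z 55.36078287897112 45
caul 4 x [-61.7 -25.1] y [ 5.7 35.2] z 55.68349612663508 46
caul 36 x [-64.5 -23.1] y [37.1 66.6] z 55.671735967674294 63
caul 68 x [-64.9 -23.4] y [68.2 97.6] z 55.564136441567484 72
box z71 n 898 c [502.3   4.6] size [102.4 164.1] ang 10.4 z [67.  70.4 72.3]
box z71 n 97 c [617.6 113. ] size [ 6.  92.1] ang 0.3 z [65.  71.5 79.2]
```

play_rows:
  moves:
    - [0.006,0,0,0]
    - [0.008,0,0,0]
    - [0.008,0,0,0]
    - [0.008,0,0,0]
    - [0.008,0,0,0]
    - [0.008,0,0,0]
    - [0.006,0,0,0]
    - [0.004,0,0,0]
    - [0,-0.0008,0.0007,0]
    - [0,0,0,0]

```text
t: 7.2
eef_pos: [453.5, -191.5, 25.2]
eef_rot: [2.022, 2.404, 0.001]
force: [1.3, 0.7, -1.0]
width: 0.367
finger_force: 29.9
```

play_rows:
  moves:
    - [0,-0.0008,0,0]
    - [0,0,0,0]
    - [0,0,0,0]

```text
t: 7.45
eef_pos: [452.9, -192.1, 25.3]
eef_rot: [2.023, 2.402, 0.001]
force: [2.7, 0.1, -0.9]
width: 0.369
finger_force: 30.0
```

play_rows:
  moves:
    - [0.003,-0.0003,0,0]
    - [0.004,0,0,0]
    - [0.004,0,0,0]
    - [0.003,0,0,0]
    - [0.002,0,0,0]
    - [0,0,0,0]
    - [0,0,0,0]

```text
t: 8.03
eef_pos: [449.8, -175.4, 25.3]
eef_rot: [2.022, 2.404, 0.001]
force: [5.9, 1.3, -0.7]
width: 0.364
finger_force: 30.0
```

play_rows:
  moves:
    - [0.002,0,0,0]
    - [0.002,0,0,0]
    - [0.002,0,0,0]
    - [0,0,0,0]

```text
t: 8.37
eef_pos: [449.0, -170.1, 25.4]
eef_rot: [2.021, 2.403, 0.001]
force: [5.4, -0.8, -2.0]
width: 0.365
finger_force: 30.0
```

play_rows:
  moves:
    - [0.002,0,0,0]
    - [0.002,0,0,0]
    - [0.002,0,0,0]
    - [0,0,0,0]

```text
t: 8.7
eef_pos: [448.2, -165.0, 25.5]
eef_rot: [2.021, 2.402, 0.0]
force: [5.3, -2.4, -1.8]
width: 0.362
finger_force: 30.0
```

```bash
python3 chk.py
```

```text
8.7 [ 448.2 -165.    25.5] [ -57.4 -121.8] 99.84 [ 5.3 -2.4 -1.8]
top
block -60 x [-101.   -70.7] y [-54.1  69.3] z 49.45636775736102 446
wedge -125 x [-65.5 -41.1] y [-117.   -99.3] z 50.65223479447343 37
wedge -99 x [-70.7 -43.1] y [-98.1 -73.3] z 50.74002711338778 101
wedge -73 x [-71.3 -47.2] y [-72.6 -47.8] z 50.62625027280308 86
caul -60 x [-58.3 -23.7] y [-50.8 -28.5] z 55.471108489105404 55
caul -28 x [-55.1 -23.6] y [-27.7   3. ] z 55.68312801569789 106
caul 4 x [-59.6 -23.9] y [ 4.4 35.4] z 56.14796552460268 120
caul 36 x [-65.1 -23.5] y [36.4 67.4] z 55.422322642825634 143
caul 68 x [-64.5 -23.4] y [68.7 95.9] z 55.47621759894679 134
box z71 n 77 c [618.2 113.4] size [92.4  3.5] ang 89.0 z [64.8 72.6 79.2]
box z71 n 2164 c [503.   1.] size [101.9 155.1] ang 10.0 z [67.7 70.4 72.9]
side
block -60 x [-101.2  -71.6] y [-46.   71.6] z 49.37434205472016 189
wedge -125 x [-71.  -36.4] y [-123.9 -100.2] z 50.744022435393276 42
wedge -99 x [-71.5 -43.3] y [-98.9 -74.1] z 50.883397334763 35
wedge -73 x [-70.2 -48.2] y [-72.5 -48.6] z 50.50934394389566 30
caul -60 x [-47.3 -23.1] y [-46.3 -29.2] z 55.382902282915836 18
caul -28 x [-54.8 -23.2] y [-27.1   3.2] z 55.88664728338563 47
caul 4 x [-60.1 -23.3] y [ 5.3 35.1] z 55.93101645246884 50
caul 36 x [-62.6 -23.3] y [36.8 67.8] z 55.88064613213044 71
caul 68 x [-65.2 -23.8] y [68.9 98.7] z 55.27344557670659 62
box z71 n 897 c [501.7   3.7] size [102.6 162.4] ang 10.5 z [66.9 70.4 72.6]
box z71 n 100 c [618.1 113.1] size [92.9  5.6] ang 88.5 z [64.6 72.  79.2]
```

play_rows:
  moves:
    - [0.002,0,0,0]
    - [0.002,0,0,0]
    - [0.002,0,0,0]
    - [0,0,0,0]

```text
t: 9.13
eef_pos: [447.2, -159.1, 25.5]
eef_rot: [2.021, 2.402, 0.0]
force: [6.7, -3.5, -1.2]
width: 0.36
finger_force: 30.0
```

play_rows:
  moves:
    - [0.002,0,0,0]
    - [0.002,0,0,0]
    - [0.002,0,0,0]
    - [0,0,0,0]

```text
t: 9.47
eef_pos: [446.2, -153.2, 25.5]
eef_rot: [2.021, 2.402, 0.0]
force: [5.6, -3.3, -0.8]
width: 0.365
finger_force: 30.0
```

```bash
python3 chk.py|grep -v block; grep -c . h.py
```

```text
9.4667 [ 446.2 -153.2   25.5] [ -57.3 -109.8] 99.85 [ 5.6 -3.3 -0.8]
top
wedge -125 x [-65.4 -41.6] y [-104.3 -102.2] z 49.51807477393834 10
wedge -99 x [-70.9 -42.4] y [-92.3 -73.3] z 51.34682118576899 78
wedge -73 x [-71.6 -45.4] y [-72.6 -47.3] z 50.61453785371634 92
caul -60 x [-62.3 -23.7] y [-51.2 -28.5] z 55.18399098063412 50
caul -28 x [-54.9 -23.3] y [-27.8   3.8] z 55.51056355293326 112
caul 4 x [-59.2 -23.7] y [ 4.7 35.4] z 55.6781857850915 122
caul 36 x [-63.1 -24.1] y [36.7 67.7] z 55.48964655961424 147
caul 68 x [-64.8 -23.3] y [68.5 95.7] z 55.71483808677789 138
box z71 n 76 c [617.4 113.7] size [92.7  3.3] ang 89.2 z [65.5 71.7 79.5]
box z71 n 2160 c [502.9   1.1] size [102.1 154.8] ang 10.2 z [67.6 70.4 73. ]
side
wedge -125 x [-69.8 -36.4] y [-124.8  -99.5] z 51.08495874598384 43
wedge -99 x [-70.9 -35.2] y [-97.8 -74.7] z 51.06732707782214 33
wedge -73 x [-71.2 -46. ] y [-72.6 -47.5] z 51.152521572487274 38
caul -60 x [-57.5 -23.3] y [-43.  -28.3] z 55.81110220656967 17
caul -28 x [-51.6 -23.1] y [-27.3   2.1] z 55.76367814538878 43
caul 4 x [-56.7 -23.9] y [ 4.4 35.3] z 55.87527364343589 49
caul 36 x [-61.9 -23.4] y [36.3 67.5] z 55.63654294816047 67
caul 68 x [-64.9 -23. ] y [68.6 96.7] z 55.72072598963541 74
box z71 n 899 c [502.1   3.9] size [101.7 162.3] ang 10.0 z [67.1 70.3 72.5]
box z71 n 90 c [617.5 112.1] size [ 6.7 94.7] ang 0.5 z [64.4 71.3 79.3]
72
```

play_rows:
  moves:
    - [0,0,0,0]
    - [0,0,0,0]
    - [0,0,0,0]
    - [0,0,0,0]
    - [0,0,-0.01,0]
    - [0,0,-0.025,0]
    - [0,0,-0.035,0]
    - [0,0,-0.04,0]
    - [0,0,-0.04,0]
    - [0,0,-0.035,0]
    - [0,0,-0.015,0]
  gripper: 0.06

```text
t: 10.48
eef_pos: [446.6, -152.2, 230.4]
eef_rot: [2.018, 2.401, 0.003]
force: [1.7, -0.8, -1.0]
width: 0.654
finger_force: 0.0
```

```bash
python3 lane.py w4; python3 - <<'E'
from h import *
for n in("top","side"):
    p=cams.snapshot(n); g=crw((-56.2,-48)); q,c,a=fit_wedge(p,(*g,CA),zlo=-50,zhi=50) if 0 else (None,0,0)
    P=cloud(p); rect(P,(400,560,200,340),(36,52),"mallet head"); rect(P,(400,560,200,340),(120,140),"handle top")
    rect(P,(520,620,200,420),(5,30),"small")
E
```

```text
10.4833 [ 446.6 -152.2  230.4] 99.89 0.6538453083611728 0.0 [ 1.67723016 -0.77633539 -0.97444393]
tcp in cramp [ -56.72455274 -108.89208934]
block -60 x -72.6 -68.0 y -59.0 -40.6 z 49.8 69
block -40 x -100.8 -68.9 y -39.5 -20.1 z 49.5 273
block -20 x -100.5 -68.8 y -19.9 -0.1 z 49.6 503
block 0 x -100.2 -68.6 y 0.4 19.7 z 49.5 493
block 20 x -100.2 -68.6 y 20.1 39.6 z 49.5 470
block 40 x -100.1 -73.0 y 40.2 59.8 z 49.6 413
block 60 x -100.0 -72.9 y 60.3 70.5 z 49.4 209
caul -60 x -46.8 -30.1 y -44.0 -40.5 z 55.5 58
caul -40 x -50.0 -23.6 y -39.5 -20.4 z 55.6 354
caul -20 x -53.3 -23.5 y -19.4 -0.2 z 55.7 395
caul 0 x -56.3 -22.9 y 0.8 19.9 z 55.5 411
caul 20 x -59.6 -23.5 y 20.0 39.8 z 55.7 480
caul 40 x -61.7 -23.3 y 40.5 59.8 z 55.6 500
caul 60 x -61.7 -23.2 y 60.4 79.7 z 55.7 488
caul 80 x -61.6 -22.9 y 80.1 90.7 z 55.5 268
board n 678 c [389.5  20.7] size [32.7 74.2] ang 19.9 z [14.2 15.6 17.1]
board n 172 c [623.1  85.3] size [31.3 66.4] ang 34.0 z [10.5 15.  19.6]
board n 112 c [453.4  -9.9] size [ 3.9 51.4] ang 9.8 z [14.8 15.9 17.9]
board n 35 c [667.8  66.8] size [23.4  2.1]
[... 238 characters left out ...]
4.4 15.7 17. ]
board n 1544 c [ 648.9 -160.3] size [62.2 79.1] ang 0.4 z [10.3 11.4 12.7]
mallet head n 324 c [484.3 277.9] size [80.4 46.7] ang 72.8 z [39.3 43.3 47. ]
handle top n 97 c [484.3 277.6] size [22.7 28.5] ang 66.7 z [124.9 129.4 131.8]
small n 239 c [617.8 310.3] size [218.5   4. ] ang 89.9 z [ 6.6 18.1 28.9]
small n 105 c [548.  378.9] size [24.9 34.6] ang 1.3 z [12.9 16.1 18.9]
mallet head n 334 c [483.2 280.5] size [81.3 47.9] ang 72.5 z [37.  43.1 48.3]
handle top n 89 c [483. 280.] size [22.  30.3] ang 80.9 z [120.4 127.9 130.6]
small n 606 c [583.4 309.7] size [219.2  73. ] ang 89.9 z [ 5.7 14.5 28.8]
small n 105 c [546.3 379.6] size [25.9 34.8] ang 10.0 z [ 7.8 15.9 18.1]
```

View pics/w4.png

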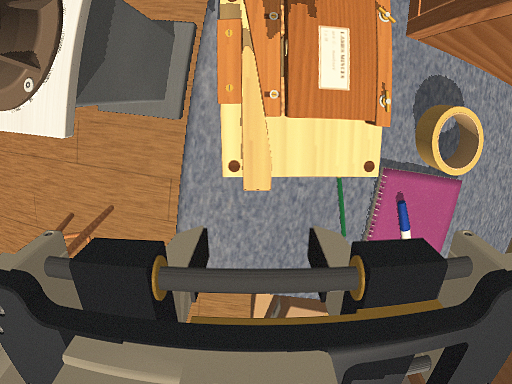

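```bash
python3 - <<'E'
from h import *
np.set_printoptions(precision=3,suppress=True)
p,M,s=tcp(); print(np.array(s["joint_pos"]),np.array(s["force"]))
d=np.array([484-p[0],278.5-p[1],0]); print(M.T@d)
E
```

```text
[ 0.67   0.233 -0.54   1.902  0.139  1.04   0.244] [ 0.267  0.174 -0.5  ]
[418.075 111.594  -0.496]
```

play_rows:
  moves:
    - [0.015,0.004,0,0]
    - [0.03,0.008,0,0]
    - [0.036,0.0096,0,0]
    - [0.036,0.0096,0,0]
    - [0.036,0.0096,0,0]
    - [0.036,0.0096,0,0]
    - [0.036,0.0096,0,0]
    - [0.036,0.0096,0,0]
    - [0.036,0.0096,0,0]
    - [0.036,0.0096,0,0]
    - [0.036,0.0096,0,0]
    - [0.03,0.008,0,0]
  gripper: 0.06

```text
t: 11.63
eef_pos: [480.4, 261.2, 223.6]
eef_rot: [-2.019, -2.404, 0.003]
force: [0.4, -0.1, 0.5]
width: 0.654
finger_force: 0.0
```

play_rows:
  moves:
    - [0.014,0.004,0,0]
    - [0,0,0,-5.7]
    - [0,0,0,-5.7]
    - [0,0,0,-5.7]
    - [0,0,0,-5.7]
    - [0,0,0,-5.7]
    - [0,0,0,-5.7]
    - [0,0,0,-5.7]
    - [0,0,0,-5.7]
    - [0,0,0,-5.7]
    - [0,0,0,-5.7]
    - [0,0,0,-5.4]

```text
t: 12.63
eef_pos: [482.3, 272.7, 223.6]
eef_rot: [-0.475, -3.103, 0.003]
force: [-0.3, 0.3, -0.1]
width: 0.655
finger_force: 0.0
```

```bash
python3 - <<'E'
from h import *
np.set_printoptions(precision=3,suppress=True)
p,M,s=tcp(); print(s["t"],p,np.degrees(np.arctan2(M[1,0],M[0,0])),np.array(s["joint_pos"]))
w=cams.snapshot("wrist"); P=wcloud(w,p,M); cv2.imwrite("pics/w5.png",w["pixels"])
rect(P,(400,560,200,340),(36,52),"mallet head"); rect(P,(400,560,200,340),(120,140),"handle top")
rect(P,(400,560,200,340),(53,118),"handle")
d=np.array([484-p[0],278.3-p[1],0]); print(M.T@d)
E
```

```text
12.6333 [482.309 272.678 223.579] 162.5794169531964 [ 0.054  0.491 -0.949  1.696  0.426  1.181  0.26 ]
mallet head n 1992 c [483.9 278.7] size [80.6 45.8] ang 72.4 z [40.7 43.5 44.9]
handle top n 707 c [484.4 278.6] size [21.6 28.5] ang 72.6 z [125.9 129.5 130.6]
handle n 281 c [474.  281.7] size [21.7  7. ] ang 71.7 z [ 57.1  90.2 115.6]
[ 0.07   5.87  -0.013]
```

play_rows:
  moves:
    - [0,0.0063,0.015,0]
    - [0,0,0.03,0]
    - [0,0,0.035,0]
    - [0,0,0.03,0]
    - [0,0,0.025,0]
    - [0,0,0.013,0]
    - [0,0,0.006,0]
    - [0,0,0,0]
  gripper: 0.06

```text
t: 13.35
eef_pos: [484.4, 279.2, 69.7]
eef_rot: [-0.485, -3.102, 0.002]
force: [0.3, 0.7, 0.4]
width: 0.652
finger_force: 0.0
```

play_rows:
  moves:
    - [0,0,0,0]
    - [0,0,0,0]
    - [0,0,0,0]
    - [0,0,0,0]
    - [0,0,0,0]
    - [0,0,0,0]
    - [0,0,0,0]
    - [0,0,0,0]
    - [0,0,0,0]
  gripper: 0.01

```text
t: 14.1
eef_pos: [485.2, 279.1, 71.1]
eef_rot: [-0.485, -3.104, 0.001]
force: [-0.1, -2.2, 0.5]
width: 0.238
finger_force: 30.0
```

play_rows:
  moves:
    - [0,0,-0.015,0]
    - [0,0,-0.03,0]
    - [0,0,-0.035,0]
    - [0,0,-0.03,0]
    - [0,0,-0.015,0]
    - [0,0,0,0]

```text
t: 14.6
eef_pos: [486.4, 281.0, 199.6]
eef_rot: [0.484, 3.1, 0.006]
force: [-0.5, 0.9, -3.1]
width: 0.237
finger_force: 30.0
```

play_rows:
  moves:
    - [-0.004,-0.015,0,0]
    - [-0.008,-0.028,0,0]
    - [-0.0098,-0.035,0,0]
    - [-0.0098,-0.035,0,0]
    - [-0.0098,-0.035,0,0]
    - [-0.0098,-0.035,0,0]
    - [-0.0098,-0.035,0,0]
    - [-0.0098,-0.035,0,0]
    - [-0.0098,-0.035,0,0]
    - [-0.0098,-0.035,0,0]
    - [-0.0098,-0.035,0,0]
    - [-0.0098,-0.035,0,0]

```text
t: 15.6
eef_pos: [468.9, -130.4, 194.8]
eef_rot: [-0.485, -3.102, -0.0]
force: [0.6, -0.1, -2.0]
width: 0.239
finger_force: 30.0
```

play_rows:
  moves:
    - [-0.0098,-0.035,0,0]
    - [-0.0098,-0.035,0,0]
    - [-0.008,-0.028,0,0]
    - [-0.004,-0.015,0,0]
    - [0,0,0,-5.6]
    - [0,0,0,-5.6]
    - [0,0,0,-5.6]
    - [0,0,0,-5.6]
    - [0,0,0,-5.5]
    - [0,0,0,0]

```text
t: 16.43
eef_pos: [465.0, -245.7, 194.5]
eef_rot: [0.285, -3.127, -0.002]
force: [-0.0, 0.0, -3.2]
width: 0.234
finger_force: 30.0
```

```bash
cat > mal.py <<'E'
from h import *
import sys
np.set_printoptions(precision=1,suppress=True)
p,M,s=tcp(); print(s["t"],p,tocr(p),"yaw",np.degrees(np.arctan2(M[1,0],M[0,0])).round(2),np.array(s["force"]),s["width"],"j7",s["joint_pos"][6])
def ed(P,nm,xr,yr,zr):
    c=tocr(P)
    m=(P[...,2]>zr[0])&(P[...,2]<zr[1])&(c[...,0]>xr[0])&(c[...,0]<xr[1])&(c[...,1]>yr[0])&(c[...,1]<yr[1])
    if m.sum()>6: q=c[m]; cc,ss,a=cv2.minAreaRect(q.astype(np.float32)); print(nm,"x",np.percentile(q[:,0],[1,99]),"y",np.percentile(q[:,1],[1,99]),"z",np.percentile(P[m][:,2],[5,50,95]),m.sum(),"rect",np.round(cc,1),np.round(ss,1),round(a,1))
w=cams.snapshot("wrist"); W=wcloud(w,p,M)
for n,P in(("top",cloud(cams.snapshot("top"))),("side",cloud(cams.snapshot("side"))),("wrist",W)):
    ed(P,n+" wedge",(-74,-37),(-155,-47),(40,53))
    ed(P,n+" tail0",(-74,-34),(-155,-75),(40,53))
    ed(P,n+" head",(-110,0),(-290,-125),(p[2]-34,p[2]-14))
    ed(P,n+" caul",(-66,-25),(20,35),(53,60))
E
python3 mal.py
```

```text
16.4333 [ 465.  -245.7  194.5] [ -55.  -204.2] yaw -169.6 [-0.   0.  -3.2] 0.23432095387974722 j7 1.668799409679767
top wedge x [-73.4 -40.7] y [-132.3  -47.5] z [46.1 49.3 51.7] 391 rect [-56.8 -90.1] [33.8 86. ] 0.4
top tail0 x [-73.4 -40.2] y [-132.5  -75.5] z [46.  49.3 51.7] 278 rect [ -56.7 -104.1] [33.8 58.1] 0.1
top head x [-78.9 -68.4] y [-239.3 -166.4] z [162.6 166.  169.2] 96 rect [ -73.7 -203.5] [75.  10.4] 89.7
top caul x [-59.1 -28.2] y [20.4 34.9] z [53.3 55.8 58.1] 60 rect [-42.4  27.6] [34.  14.7] 0.1
side wedge x [-73.6 -41. ] y [-133.8  -47.6] z [45.7 49.6 51.7] 130 rect [-57.  -90.8] [33.7 87.5] 0.2
side tail0 x [-73.7 -40.8] y [-134.   -75.7] z [45.8 49.6 51.7] 91 rect [ -56.9 -105. ] [33.7 59. ] 0.2
side head x [-78.6 -33.5] y [-245.5 -159.4] z [162.  167.3 178.3] 148 rect [ -56.  -202.3] [45.7 86.7] 0.5
side caul x [-58.5 -26.7] y [20.  34.7] z [54.4 55.7 56.8] 24 rect [-41.9  27.3] [33.6 14.5] 0.9
wrist wedge x [-73.1 -40.5] y [-133.   -48.2] z [46.1 49.5 50.7] 2149 rect [-56.7 -90.3] [86.4 33.4] 90.0
wrist tail0 x [-73.1 -40.4] y [-133.   -75.8] z [45.4 49.5 50.7] 1578 rect [ -56.6 -104.3] [33.4 58.4] 0.1
wrist head x [-78.6 -45. ] y [-242.8 -164.3] z [164.1 167.  168.8] 4426 rect [ -59.2 -203.5] [39.4 80.5] 0.2
wrist caul x [-59.2 -30.8] y [20.3 34.8] z [54.3 55.6 56.7] 214 rect [-45.4  27.5] [14.8 29.5] 89.8
```

play_rows:
  moves:
    - [0.0008,0,0.01,0]
    - [0,0,0.02,0]
    - [0,0,0.025,0]
    - [0,0,0.025,0]
    - [0,0,0.015,0]
    - [0,0,0.007,0]
    - [0,0,0.002,0]
    - [0,0,0,0]
    - [0,0,0,0]

```text
t: 17.33
eef_pos: [465.7, -245.9, 92.9]
eef_rot: [-0.277, 3.128, -0.001]
force: [-0.2, 0.1, -2.4]
width: 0.237
finger_force: 30.0
```

```bash
python3 mal.py
```

```text
17.3333 [ 465.7 -245.9   92.9] [ -54.3 -204.6] yaw -169.87 [-0.2  0.1 -2.4] 0.23716863031267607 j7 1.5440497733639649
top wedge x [-73.4 -40.7] y [-132.1  -48.2] z [46.1 49.3 51.8] 393 rect [-56.6 -90. ] [85.9 34.1] 89.6
top tail0 x [-73.3 -40.4] y [-132.3  -76.2] z [46.2 49.3 52. ] 276 rect [ -56.7 -104. ] [57.8 34.1] 89.4
top head x [-77.8 -32.2] y [-242.2 -166.2] z [60.4 64.3 68.1] 55 rect [ -55.  -204.5] [76.9 45.6] 90.0
top caul x [-59.2 -25.2] y [20.3 34.7] z [53.3 55.4 58.3] 63 rect [-42.2  27.5] [14.4 34.3] 89.5
side wedge x [-73.6 -41. ] y [-132.4  -48.3] z [44.7 49.2 51.8] 129 rect [-57.1 -90.7] [85.4 33.1] 89.9
side tail0 x [-73.4 -40.9] y [-132.9  -76.3] z [45.4 49.  51.7] 88 rect [ -56.9 -104.6] [58. 33.] 89.0
side head x [-78.1 -32.9] y [-243.  -159.8] z [60.7 65.5 76. ] 142 rect [ -55.1 -201.8] [46.1 85.1] 0.7
side caul x [-58.4 -31.9] y [20.5 34.3] z [54.  55.9 57.5] 19 rect [-45.1  27.4] [13.7 27.2] 88.3
wrist wedge x [-73.3 -40.3] y [-132.8  -48.6] z [44.  49.5 50.6] 3935 rect [-56.3 -90.2] [86.3 34.6] 89.8
wrist tail0 x [-73.3 -40. ] y [-132.9  -75.8] z [43.6 49.5 50.6] 2989 rect [ -56.6 -104.2] [34.6 58.3] 0.3
wrist head x [-77.8 -44.3] y [-243.2 -164.7] z [62.4 65.4 67.2] 4457 rect [ -58.5 -203.9] [80.5 39.3] 89.9
wrist caul x [-59.4 -25.2] y [20.2 34.7] z [54.3 55.6 56.7] 285 rect [-42.6  27.5] [35.2 14.8] 0.5
```

play_rows:
  moves:
    - [0.0015,0.005,0.002,0]
    - [0,0.008,0,0]
    - [0,0.007,0,0]
    - [0,0,0,0]
    - [0,0,0,0]

```text
t: 17.9
eef_pos: [460.0, -225.7, 90.3]
eef_rot: [-0.28, 3.129, -0.0]
force: [0.6, -0.8, -2.5]
width: 0.241
finger_force: 30.0
```

play_rows:
  moves:
    - [0,0.005,0,0]
    - [0,0.005,0,0]
    - [0,0.004,0,0]

```text
t: 18.15
eef_pos: [457.7, -212.6, 90.2]
eef_rot: [-0.278, 3.129, -0.001]
force: [0.6, -3.9, -2.1]
width: 0.241
finger_force: 30.0
```

play_rows:
  moves:
    - [0,-0.005,0,0]
    - [0,-0.005,0,0]
    - [0,0,0,0]
    - [0,0.005,0,0]
    - [0,0.005,0,0]
    - [0,0.005,0,0]

```text
t: 18.65
eef_pos: [456.6, -207.8, 90.1]
eef_rot: [-0.277, 3.129, -0.001]
force: [0.8, -4.1, -2.8]
width: 0.242
finger_force: 30.0
```

play_rows:
  moves:
    - [0,-0.005,0,0]
    - [0,-0.005,0,0]
    - [0,0,0,0]
    - [0,0.005,0,0]
    - [0,0.005,0,0]
    - [0,0.005,0,0]

```text
t: 19.15
eef_pos: [455.7, -202.8, 90.2]
eef_rot: [-0.278, 3.129, -0.001]
force: [1.1, -3.9, -3.2]
width: 0.237
finger_force: 30.0
```

```bash
python3 mal.py
```

```text
19.15 [ 455.7 -202.8   90.2] [ -56.6 -160.4] yaw -169.86 [ 1.1 -3.9 -3.2] 0.23704683990764736 j7 1.4613179340852944
top wedge x [-73.1 -40. ] y [-101.2  -47.6] z [46.7 49.5 51.8] 252 rect [-56.5 -74.4] [33.5 54.4] 0.4
top tail0 x [-73.1 -39.8] y [-101.5  -75.3] z [46.8 49.3 51.9] 130 rect [-56.4 -88.4] [33.5 26.3] 0.4
top head x [-80.2 -34.9] y [-196.5 -127.5] z [59.2 61.8 64.8] 69 rect [ -65.8 -165.1] [67.1 46.3] 73.5
top caul x [-57.5 -27.5] y [20.  34.5] z [53.6 55.4 57.5] 59 rect [-41.9  27.3] [33.5 14.6] 0.0
side wedge x [-73.7 -39.4] y [-123.5  -49.3] z [46.  49.5 52.2] 124 rect [-55.6 -85.7] [77.2 36.3] 89.9
side tail0 x [-73.4 -36.2] y [-124.5  -76.1] z [45.8 49.5 52.4] 81 rect [ -54.2 -100.3] [49.2 38. ] 88.5
side head x [-80.3 -34.8] y [-194.6 -125.2] z [59.6 62.8 73.9] 121 rect [ -57.5 -162.1] [45.8 74. ] 0.5
side caul x [-55.9 -25.8] y [20.5 34.3] z [54.  55.1 57.4] 24 rect [-40.4  27.1] [31.2 13.4] 2.8
wrist wedge x [-72.9 -39.8] y [-116.9  -48. ] z [46.  49.6 50.7] 3757 rect [-56.  -82.6] [71.1 34.4] 89.9
wrist tail0 x [-72.9 -39.5] y [-117.1  -75.4] z [46.5 49.7 50.7] 2468 rect [-56.  -96.6] [43.1 34.4] 89.8
wrist head x [-80.1 -48.5] y [-199.2 -125.6] z [59.6 62.7 64.7] 4110 rect [ -60.8 -162.6] [39.1 75.1] 0.0
wrist caul x [-58.  -38.1] y [20.2 34.7] z [54.3 55.5 56.5] 230 rect [-47.9  27.6] [21.  14.9] 0.3
```

play_rows:
  moves:
    - [0,-0.005,0,0]
    - [0,-0.005,0,0]
    - [0,0,0,0]
    - [0,0.005,0,0]
    - [0,0.005,0,0]
    - [0,0.005,0,0]

```text
t: 19.8
eef_pos: [454.9, -198.1, 90.2]
eef_rot: [-0.278, 3.129, -0.002]
force: [0.7, -6.1, -2.6]
width: 0.237
finger_force: 30.0
```

play_rows:
  moves:
    - [0,-0.005,0,0]
    - [0,-0.005,0,0]
    - [0,0,0,0]
    - [0,0.005,0,0]
    - [0,0.005,0,0]
    - [0,0.004,0,0]

```text
t: 20.3
eef_pos: [454.2, -194.1, 90.2]
eef_rot: [-0.278, 3.129, -0.002]
force: [1.7, -5.1, -3.6]
width: 0.241
finger_force: 30.0
```

play_rows:
  moves:
    - [0,-0.005,0,0]
    - [0,-0.005,0,0]
    - [0,0,0,0]
    - [0,0.005,0,0]
    - [0,0.005,0,0]
    - [0,0.004,0,0]

```text
t: 20.8
eef_pos: [453.5, -190.2, 90.2]
eef_rot: [-0.278, 3.129, -0.002]
force: [0.9, -5.9, -3.5]
width: 0.236
finger_force: 30.0
```

play_rows:
  moves:
    - [0,-0.005,0,0]
    - [0,-0.005,0,0]
    - [0,0,0,0]
    - [0,0.005,0,0]
    - [0,0.005,0,0]
    - [0,0.004,0,0]

```text
t: 21.3
eef_pos: [452.8, -186.2, 90.2]
eef_rot: [-0.278, 3.129, -0.002]
force: [1.0, -5.8, -3.9]
width: 0.239
finger_force: 30.0
```

play_rows:
  moves:
    - [0,-0.005,0,0]
    - [0,-0.005,0,0]
    - [0,0,0,0]
    - [0,0.005,0,0]
    - [0,0.005,0,0]
    - [0,0.004,0,0]

```text
t: 21.8
eef_pos: [452.5, -184.5, 90.4]
eef_rot: [-0.277, 3.129, -0.007]
force: [3.0, -20.1, -1.9]
width: 0.239
finger_force: 30.1
```

play_rows:
  moves:
    - [0,-0.005,0,0]
    - [0,-0.005,0,0]
    - [0,0,0,0]
    - [0,0.005,0,0]
    - [0,0.005,0,0]
    - [0,0.003,0,0]

```text
t: 22.3
eef_pos: [452.4, -183.6, 90.7]
eef_rot: [-0.274, 3.129, -0.012]
force: [2.9, -24.6, 2.1]
width: 0.246
finger_force: 30.2
```

```bash
python3 mal.py | grep -v tail0; python3 - <<'E'
from h import *
P=cloud(cams.snapshot("top")); rect(P,(380,680,-130,160),(64,80),"box")
E
```

```text
22.3 [ 452.4 -183.6   90.7] [ -56.5 -140.9] yaw -169.97 [  2.9 -24.6   2.1] 0.2461513311567709 j7 1.4155736082039385
top wedge x [-73.1 -40.1] y [-79.6 -47.4] z [46.8 49.7 52. ] 150 rect [-56.6 -63.5] [33.2 32.6] 0.4
top head x [-80.6 -49.8] y [-181.3 -125.1] z [58.1 62.5 65.4] 39 rect [ -70.  -144.5] [70.1 35.4] 56.4
top caul x [-60.1 -26.8] y [20.4 34.5] z [53.2 55.6 57.8] 57 rect [-43.8  27.4] [14.1 34.8] 89.6
side wedge x [-73.6 -39.7] y [-108.4  -48.4] z [44.  49.8 51.7] 102 rect [-57.4 -78.8] [36.6 60.6] 4.1
side head x [-80.6 -34.6] y [-176.5 -125.2] z [59.6 64.2 76. ] 88 rect [ -57.4 -152.2] [46.5 54.4] 0.6
side caul x [-52.9 -25.7] y [21.2 34.2] z [54.1 55.4 56.6] 24 rect [-39.4  27.6] [26.9 13.3] 4.8
wrist wedge x [-72.9 -39.8] y [-99.1 -47.7] z [45.3 50.1 51.2] 3017 rect [-55.9 -73.5] [34.6 52.9] 0.0
wrist head x [-80.  -47.2] y [-181.1 -125.5] z [60.  63.6 68.5] 2986 rect [ -60.4 -153.4] [39.6 56.9] 0.1
wrist caul x [-54.9 -25.8] y [20.2 34.9] z [54.1 55.5 56.5] 253 rect [-40.3  27.5] [30.2 15. ] 0.6
box n 76 c [618.2 113.4] size [92.4  3.8] ang 89.6 z [64.7 72.3 79.4]
box n 2180 c [517.2   3.8] size [125.1 155.2] ang 9.9 z [67.6 70.4 73. ]
```

play_rows:
  moves:
    - [0,-0.006,0,0]
    - [0,-0.007,0,0]
    - [0,-0.007,0,0]
    - [0,0,0,0]
    - [0,0,0,0]
    - [0,0,0,0]

```text
t: 23.0
eef_pos: [455.0, -198.2, 90.0]
eef_rot: [0.279, -3.129, -0.001]
force: [0.1, -0.2, -3.2]
width: 0.239
finger_force: 30.0
```

```bash
python3 mal.py | grep -v tail0; python3 - <<'E'
from h import *
w=cams.snapshot("wrist"); cv2.imwrite("pics/w6.png",w["pixels"])
E
```

```text
23.0 [ 455.  -198.2   90. ] [ -56.5 -155.7] yaw -169.82 [ 0.1 -0.2 -3.2] 0.2388507805031611 j7 1.454515528567529
top wedge x [-73.2 -39.9] y [-97.2 -47.7] z [46.7 49.8 52.1] 237 rect [-56.2 -72.6] [34.1 50.8] 0.1
top head x [-80.1 -34.9] y [-194.9 -127.1] z [58.4 61.7 64.5] 66 rect [ -64.1 -163.5] [67.4 46.3] 76.2
top caul x [-55.3 -26. ] y [20.3 34.8] z [53.5 55.7 58. ] 57 rect [-41.1  27.4] [31.1 14.5] 1.0
side wedge x [-73.  -40.3] y [-120.5  -48.9] z [43.1 49.9 52.1] 114 rect [-56.9 -84.4] [34.8 72.5] 3.9
side head x [-79.6 -34.4] y [-189.6 -125.9] z [59.2 62.7 71.7] 103 rect [ -57.1 -157.8] [45.6 64.1] 0.6
side caul x [-51.8 -26.3] y [20.9 32.8] z [53.5 55.8 58.1] 19 rect [-39.1  26.5] [12.3 26. ] 88.6
wrist wedge x [-72.9 -40. ] y [-101.9  -47.7] z [44.  50.  51.1] 3116 rect [-56.1 -74.6] [34.5 55.4] 0.4
wrist head x [-80.  -48.2] y [-194.5 -125.6] z [59.4 62.4 65. ] 3792 rect [ -60.7 -160.2] [39.4 70.7] 0.7
wrist caul x [-54.5 -39.9] y [20.2 34.9] z [54.2 55.6 56.5] 173 rect [-47.1  27.5] [14.9 15.3] 89.9
```

View pics/w6.png

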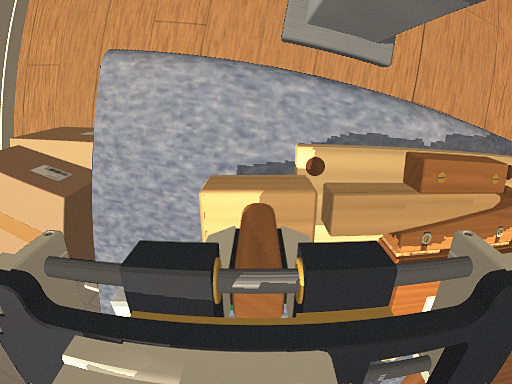

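play_rows:
  moves:
    - [0,0.005,0,0]
    - [0,0.005,0,0]
    - [0,0.005,0,0]
    - [0,0.003,0,0]

```text
t: 23.53
eef_pos: [452.5, -184.2, 90.5]
eef_rot: [-0.276, 3.129, -0.009]
force: [3.6, -19.9, -1.2]
width: 0.24
finger_force: 30.1
```

play_rows:
  moves:
    - [0,-0.006,0,0]
    - [0,-0.006,0,0]
    - [0,0,0,0]
    - [0,0.005,0,0]
    - [0,0.005,0,0]
    - [0,0.003,0,0]

```text
t: 24.03
eef_pos: [452.4, -183.9, 90.6]
eef_rot: [-0.275, 3.129, -0.01]
force: [2.9, -23.2, 1.9]
width: 0.237
finger_force: 30.2
```

play_rows:
  moves:
    - [0,-0.006,0,0]
    - [0,-0.006,0,0]
    - [0,0,0,0]
    - [0,0.005,0,0]
    - [0,0.005,0,0]
    - [0,0.003,0,0]

```text
t: 24.53
eef_pos: [452.4, -183.5, 90.8]
eef_rot: [-0.275, 3.129, -0.012]
force: [2.0, -25.0, 3.6]
width: 0.242
finger_force: 30.3
```

play_rows:
  moves:
    - [0,-0.006,0,0]
    - [0,-0.006,0,0]
    - [0,-0.007,0,0]
    - [0,0,0,0]
    - [0,0,0,0]
    - [0,0,0,0]

```text
t: 25.03
eef_pos: [454.8, -197.2, 90.0]
eef_rot: [0.279, -3.129, -0.001]
force: [-0.3, -0.4, -3.1]
width: 0.237
finger_force: 30.0
```

```bash
python3 mal.py | grep -v tail0; python3 - <<'E'
from h import *
for n in("top","side"):
  P=cloud(cams.snapshot(n)); rect(P,(380,680,-130,160),(64,80),"box"); rect(P,(480,680,-130,160),(45,62),"fence?")
E
```

```text
25.0333 [ 454.8 -197.2   90. ] [ -56.5 -154.6] yaw -169.83 [-0.3 -0.4 -3.1] 0.23698174668293237 j7 1.4526001307905025
top wedge x [-73.2 -39.8] y [-95.9 -47.6] z [46.5 49.6 52.1] 228 rect [-56.3 -72.1] [49.2 34. ] 89.9
top head x [-80.2 -34.7] y [-192.4 -126.2] z [57.4 61.6 64.4] 63 rect [ -61.8 -161.6] [66.4 46. ] 79.5
top caul x [-54.7 -26.6] y [20.4 34.5] z [53.6 55.3 57.6] 56 rect [-41.   27.4] [14.2 29.8] 90.0
side wedge x [-73.5 -38. ] y [-119.9  -48.5] z [43.5 49.8 52.3] 126 rect [-56.1 -85.5] [35.1 76.3] 1.5
side head x [-80.3 -34.8] y [-188.1 -126.6] z [59.1 62.6 73.9] 105 rect [ -57.5 -158.9] [46.2 66.5] 0.8
side caul x [-53.3 -25.6] y [20.6 34.2] z [53.6 55.7 57.6] 24 rect [-39.3  27.7] [28.1 14.1] 1.0
wrist wedge x [-72.9 -40. ] y [-101.9  -47.6] z [44.1 50.  51.1] 3109 rect [-56.2 -74.7] [34.  55.4] 0.2
wrist head x [-80.1 -48.3] y [-193.5 -125.6] z [59.2 62.2 65.6] 3715 rect [ -60.6 -159.7] [39.6 69.3] 0.4
wrist caul x [-55.2 -40.7] y [20.3 34.9] z [53.7 55.4 56.5] 172 rect [-47.8  27.6] [14.9 14.7] 1.1
box n 74 c [617.9 113.6] size [92.4  3. ] ang 89.7 z [64.7 71.1 78.
[... 178 characters left out ...]
size [10.2 37.7] ang 21.4 z [45.5 46.8 49.4]
fence? n 75 c [617.8 112.8] size [91.9  2.5] ang 89.5 z [45.8 53.8 61.5]
fence? n 312 c [572.2  -1.7] size [ 21.1 138. ] ang 9.6 z [53.  55.9 59.4]
fence? n 65 c [558.7  76.5] size [18.4 32.3] ang 18.6 z [51.6 55.1 58. ]
box n 902 c [505.6   5.1] size [103.6 165.3] ang 9.3 z [66.9 70.2 72.4]
box n 89 c [618.6 113.9] size [ 7.4 88.5] ang 1.4 z [65.1 72.5 78.8]
fence? n 31 c [667.3 -59.3] size [17.6 59.7] ang 0.6 z [45.6 47.2 49.3]
fence? n 73 c [575.  -10.4] size [ 17.3 116.4] ang 10.7 z [53.5 55.7 58.5]
fence? n 91 c [617.2 113.4] size [92.6  6.2] ang 89.2 z [46.4 54.2 61.5]
fence? n 183 c [528.1  83.1] size [35.1 93. ] ang 79.2 z [46.2 54.  60.6]
```

play_rows:
  moves:
    - [0,0,-0.002,0]
    - [0,0,0,0]
    - [0,0.005,0,0]
    - [0,0.005,0,0]
    - [0,0.005,0,0]
    - [0,0.004,0,0]

```text
t: 25.78
eef_pos: [452.5, -183.7, 92.8]
eef_rot: [-0.275, 3.128, -0.012]
force: [3.3, -26.2, 5.0]
width: 0.242
finger_force: 30.2
```

play_rows:
  moves:
    - [0,-0.006,0,0]
    - [0,-0.006,0,0]
    - [0,-0.003,0,0]
    - [0,0,0,0]
    - [0,0.005,0,0]
    - [0,0.005,0,0]
    - [0,0.005,0,0]

```text
t: 26.37
eef_pos: [452.5, -183.3, 92.8]
eef_rot: [-0.275, 3.128, -0.011]
force: [2.7, -28.9, 7.1]
width: 0.245
finger_force: 30.3
```

play_rows:
  moves:
    - [0,-0.006,0,0]
    - [0,-0.006,0,0]
    - [0,-0.003,0,0]
    - [0,0,0,0]
    - [0,0.005,0,0]
    - [0,0.005,0,0]
    - [0,0.005,0,0]

```text
t: 26.95
eef_pos: [452.5, -183.4, 92.8]
eef_rot: [-0.275, 3.128, -0.011]
force: [2.2, -27.9, 7.4]
width: 0.241
finger_force: 30.3
```

play_rows:
  moves:
    - [0,-0.006,0,0]
    - [0,-0.008,0,0]
    - [0,-0.008,0,0]
    - [0,-0.005,0,0]
    - [0,0,0,0]
    - [0,0,0,0]
    - [0,0,0,0]

```text
t: 27.53
eef_pos: [456.2, -205.2, 92.0]
eef_rot: [0.278, -3.129, -0.001]
force: [-0.0, 0.8, -1.7]
width: 0.236
finger_force: 30.0
```

```bash
python3 mal.py | grep -v tail0; python3 - <<'E'
from h import *
w=cams.snapshot("side"); cv2.imwrite("pics/s6.png",cv2.resize(w["pixels"][110:250,200:400],(800,560),interpolation=cv2.INTER_CUBIC))
E
```

```text
27.5333 [ 456.2 -205.2   92. ] [ -56.5 -162.8] yaw -169.83 [-0.   0.8 -1.7] 0.23634777982698407 j7 1.4705271762624426
top wedge x [-73.1 -39.8] y [-101.6  -47.5] z [46.7 49.8 52.5] 252 rect [-56.5 -75. ] [33.6 55.8] 0.6
top head x [-80.5 -36.1] y [-202.7 -127.4] z [58.7 63.2 65.7] 72 rect [ -69.4 -167.6] [69.2 48. ] 68.1
top caul x [-54.9 -26.7] y [20.4 34.7] z [53.7 55.6 57.7] 57 rect [-41.2  27.7] [14.5 29.3] 89.0
side wedge x [-73.1 -39.9] y [-129.9  -48.2] z [42.9 49.5 52.4] 131 rect [-56.4 -88.7] [33.7 82.9] 0.3
side head x [-80.2 -35.1] y [-197.7 -125.7] z [59.6 63.9 75.5] 134 rect [ -56.9 -164.5] [47. 79.] 0.1
side caul x [-52.6 -27.9] y [20.3 34.3] z [54.  55.3 57.3] 19 rect [-40.5  27.3] [14.  24.7] 86.1
wrist wedge x [-72.9 -39.7] y [-102.2  -47.7] z [43.7 49.9 51. ] 3023 rect [-56.  -74.8] [34.4 55.8] 0.5
wrist head x [-80.2 -47.6] y [-201.4 -125.6] z [61.  63.7 65.9] 4283 rect [ -60.6 -163.7] [39.9 77.4] 0.1
wrist caul x [-54.6 -36.9] y [20.1 34.7] z [54.  55.6 56.6] 197 rect [-45.2  27.4] [19.3 14.6] 3.2
```

View pics/s6.png

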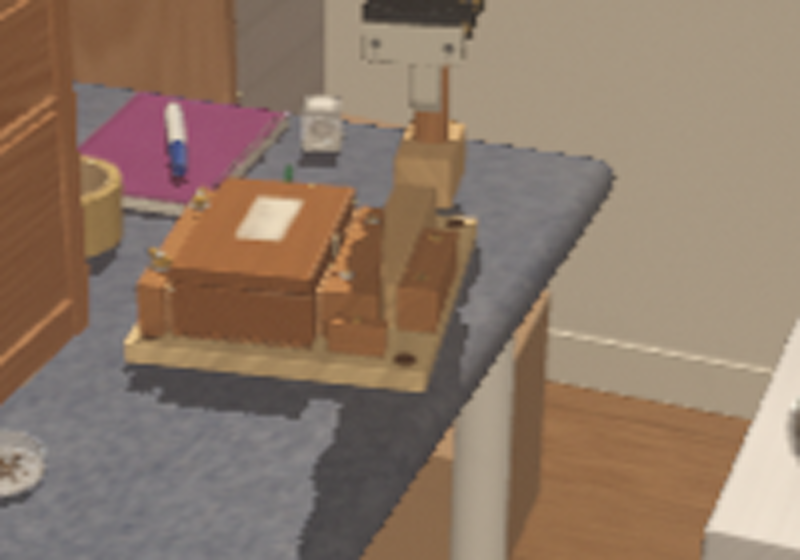

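play_rows:
  moves:
    - [0,-0.005,-0.015,0]
    - [0,0,-0.03,0]
    - [0,0,-0.035,0]
    - [0,0.005,-0.025,0]
    - [-0.0029,0.012,-0.005,0]
    - [-0.0063,0.026,0,0]
    - [-0.0084,0.035,0,0]
    - [-0.0084,0.035,0,0]
    - [-0.0084,0.035,0,0]
    - [-0.0084,0.035,0,0]
    - [-0.0084,0.035,0,0]
    - [-0.0084,0.035,0,0]

```text
t: 28.73
eef_pos: [470.3, 50.9, 201.4]
eef_rot: [0.278, -3.129, 0.001]
force: [1.7, 0.4, -2.8]
width: 0.238
finger_force: 30.0
```

play_rows:
  moves:
    - [-0.0084,0.035,0,0]
    - [-0.0084,0.035,0,0]
    - [-0.0084,0.035,0,0]
    - [-0.0084,0.035,0,0]
    - [-0.0084,0.035,0,0]
    - [-0.0072,0.03,0,0]
    - [-0.0043,0.018,0,0]
    - [0,0,0.02,0]
    - [0,0,0.025,0]
    - [0,0,0.02,0]
    - [0,0,0,0]
    - [0,0,0,0]

```text
t: 29.73
eef_pos: [483.4, 277.6, 136.0]
eef_rot: [0.279, -3.126, 0.002]
force: [-0.3, 0.1, -2.3]
width: 0.237
finger_force: 30.0
```

```bash
python3 - <<'E'
from h import *
np.set_printoptions(precision=1,suppress=True)
p,M,s=tcp(); print(s["t"],p,np.degrees(np.arctan2(M[1,0],M[0,0])),np.array(s["force"]))
W=wcloud(cams.snapshot("wrist"),p,M)
for n,P in(("top",cloud(cams.snapshot("top"))),("side",cloud(cams.snapshot("side"))),("wrist",W)):
    rect(P,(400,560,200,360),(p[2]-40,p[2]-14),n+" head"); rect(P,(520,600,200,420),(5,30),n+" small")
q=W[(abs(W[...,0]-p[0])<60)&(abs(W[...,1]-p[1])<60)&(abs(W[...,2]-p[2]+27)<9)]
A=np.c_[q[:,:2]-p[:2],np.ones(len(q))]; print("plane",np.linalg.lstsq(A,q[:,2],rcond=None)[0]*[57.3,57.3,1])
E
```

```text
29.7333 [483.4 277.6 136. ] -169.79155771930778 [-0.3  0.1 -2.3]
top head n 274 c [472.7 275. ] size [25.2 79.4] ang 10.6 z [101.  108.5 111.8]
side head n 384 c [482.6 280.3] size [46.2 82.9] ang 9.9 z [ 97.7 108.8 118.4]
side small n 111 c [572.7 265.6] size [53.6 65.1] ang 1.2 z [ 5.3  8.6 13.1]
side small n 105 c [547.5 380. ] size [27.  36.3] ang 18.9 z [ 7.4 16.1 18.3]
wrist head n 4702 c [479.2 277.4] size [40.1 80.8] ang 10.2 z [101.3 107.6 109.3]
plane [  2.8   0.4 108. ]
```

play_rows:
  moves:
    - [0,0,0.012,0]
    - [0,0,0.02,0]
    - [0,0,0.016,0]
    - [0,0,0.008,0]
    - [0,0,0.004,0]
    - [0,0,0.001,0]
    - [0,0,0,0]

```text
t: 30.47
eef_pos: [484.9, 278.1, 76.5]
eef_rot: [-0.278, 3.129, 0.001]
force: [-0.4, 0.6, -2.1]
width: 0.239
finger_force: 30.0
```

play_rows:
  moves:
    - [0,0,0.001,0]
    - [0,0,0.001,0]
    - [0,0,0,0]

```text
t: 30.72
eef_pos: [485.0, 277.9, 74.5]
eef_rot: [-0.278, 3.129, 0.0]
force: [-0.5, -1.3, -3.0]
width: 0.237
finger_force: 30.0
```

play_rows:
  moves:
    - [0,0,0.0005,0]
    - [0,0,0,0]
    - [0,0,0,0]

```text
t: 30.97
eef_pos: [484.7, 277.8, 73.7]
eef_rot: [-0.278, 3.129, 0.0]
force: [-0.1, 0.3, -2.8]
width: 0.24
finger_force: 30.0
```

play_rows:
  moves:
    - [0,0,0.0007,0]
    - [0,0,0.0005,0]
    - [0,0,0,0]

```text
t: 31.22
eef_pos: [484.6, 277.7, 72.3]
eef_rot: [0.278, -3.129, 0.0]
force: [0.1, -0.5, -3.0]
width: 0.241
finger_force: 30.0
```

play_rows:
  moves:
    - [0,0,0.0005,0]
    - [0,0,0.0003,0]
    - [0,0,0,0]

```text
t: 31.47
eef_pos: [484.7, 277.8, 72.0]
eef_rot: [-0.278, 3.129, -0.0]
force: [-2.1, -2.2, 5.0]
width: 0.242
finger_force: 30.0
```

play_rows:
  moves:
    - [0,0,0.0004,0]
    - [0,0,0,0]
    - [0,0,0,0]

```text
t: 31.72
eef_pos: [484.7, 277.7, 72.0]
eef_rot: [-0.278, 3.129, -0.001]
force: [-2.4, -4.0, 10.2]
width: 0.237
finger_force: 30.0
```

Contact. Release slowly, then rise.

play_rows:
  moves:
    - [0,0,0,0]
    - [0,0,0,0]
    - [0,0,0,0]
    - [0,0,0,0]
    - [0,0,0,0]
    - [0,0,0,0]
    - [0,0,-0.01,0]
    - [0,0,-0.02,0]
    - [0,0,-0.03,0]
    - [0,0,-0.035,0]
    - [0,0,-0.035,0]
    - [0,0,-0.02,0]
  gripper: 0.06

```text
t: 32.72
eef_pos: [484.9, 279.1, 225.7]
eef_rot: [-0.279, 3.126, 0.004]
force: [-0.4, 1.3, -1.1]
width: 0.657
finger_force: 0.0
```

play_rows:
  moves:
    - [0,0,0,0]
    - [0,0,0,0]
    - [0,0,0,0]
    - [0,0,0,0]

```text
t: 33.05
eef_pos: [484.2, 277.1, 220.2]
eef_rot: [0.278, -3.128, 0.002]
force: [0.0, 0.5, -0.6]
width: 0.653
finger_force: 0.0
```

```bash
python3 - <<'E'
from h import *
p=cams.snapshot("side"); P=cloud(p); cv2.imwrite("pics/s9.png",cv2.resize(p["pixels"],(800,600),interpolation=cv2.INTER_CUBIC))
rect(P,(400,560,200,340),(36,52),"mallet head"); rect(P,(400,560,200,340),(120,140),"handle top")
E
python3 mal.py | grep -E "wedge|caul|^[0-9]"
```

```text
mallet head n 305 c [482.3 281.3] size [46.9 82.5] ang 10.3 z [37.6 43.2 49.5]
handle top n 85 c [482.1 278.5] size [26.2 22.1] ang 21.8 z [121.1 128.3 130.6]
33.1 [484.2 277.2 220.1] [ 55.6 307.2] yaw -169.84 [ 0.2 -0.2 -0.1] 0.6545915881534559 j7 0.6902302335902577
side wedge x [-73.7 -39.8] y [-100.6  -47.7] z [46.3 49.7 52.4] 89 rect [-56.6 -74.4] [54.4 34.3] 89.7
side caul x [-53.2 -28.4] y [21.5 34.7] z [54.1 55.4 56.6] 16 rect [-40.6  27.8] [25.4 13.3] 1.2
wrist wedge x [-72.4 -39.6] y [-70.2 -47.3] z [48.5 50.2 51.4] 202 rect [-55.8 -62.7] [30.7 34.9] 85.6
wrist caul x [-54.8 -25.4] y [20.1 34.9] z [54.3 55.7 56.8] 183 rect [-40.1  27.4] [30.1 14.9] 0.1
```

View pics/s9.png

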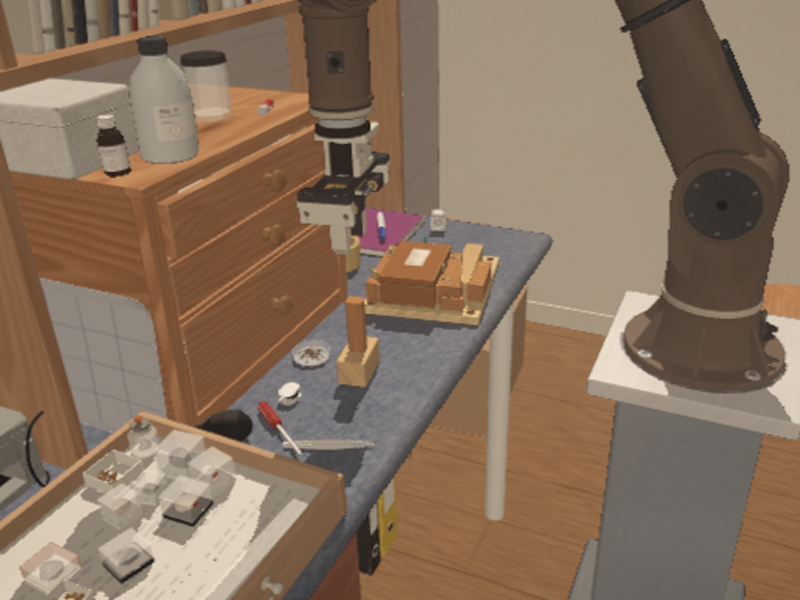

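The mallet stands on its head at (357,345). The wedge is home at (470,262), and the dish, loupe and screwdriver are where they were.

```bash
python3 -c "
from bench import r
print(r.hand_in())"
```

```text
the job is handed in; nothing more can be done
None
```

The job is done and handed in at about 33 s: the wedge is driven home (the last taps no longer moved it), the box is tight against the fence, the mallet stands back on its head, and the other things were not touched.

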